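# Lay the last gift carton down in its bay

## Robot

A 7-joint arm with a two-finger parallel gripper is mounted at the origin on the work surface. World frame = base frame: x ahead of the robot, y to its left, z up, the work surface at z = 0. Lengths are in m, angles in rad, forces in N, time in s.
With the tool pointing down it reaches from about 0.425 to 0.925 m from the base axis. Payload 6.8 kg.
Tool frame: the origin (TCP) lies on the centre line of the jaws, within the pads' length; the fingertips stand 19 mm ahead of it and the grasp point (between the pads) is the TCP; z points along the fingers, y is the line along which they close (so a half turn about z gives the same grasp; the last joint's range is limited). The gripper opens to 88 mm and grips with 3 to 60 N. Pads are 20 mm wide; open, the fingers measure 115 mm over their backs; the gripper's body (75 mm by 178 mm) begins 61 mm behind the grasp point.
Start: joints at [-1.425, 0.477, 0.022, 1.555, -0.011, 1.109, -0.083], TCP at [0.169, 0.653, 0.242] pointing down, gripper open.
Joint ranges: [-2.96, 2.96], [-0.34, 2.1], [-1.41, 1.46], [0.24, 2.44], [-1.37, 4.51], [0.17, 1.92], [-2.96, 2.96]. Speed limits (rad/s): [2.39, 2.39, 3.14, 3.14, 3.14, 3.14, 3.14].

## Interface

Orientations are given as a unit quaternion [x, y, z, w].
In Python, from workcell import arm gives the robot as it stands.
- The arm moves only by the shell command python3 -m jog 'ROWS'. ROWS is JSON, a list of rows, each a list of 7 numbers: the shift along the tool's x, y, z scaled (see below), then the turn, a rotation vector about the tool's x, y, z scaled (see below), then the finger opening in mm, from 0 to 87.8. In form: [[dx, dy, dz, wx, wy, wz, jaw], ...]. A call has 1 to 10 rows; each row is the pose to reach, as a shift and turn from the pose commanded when the call began, along the tool's axes at that moment, turning the shorter way round; what a row does not reach only later rows make up. The controller multiplies each number of a shift by 0.8 m and each number of a turn by pi rad. A row lasts 1/8 s, in which the tool goes at most 62.5 mm and 10.7 degrees, less where a joint would pass 70% of its speed; a pose out of reach is approached as far as the arm can. A call with a number of a shift or a turn outside -1 to 1 is refused whole. A call with a gripper value outside its range is refused whole. The fingers move at their own pace and stop on an object; the grip force is fixed at half the most. Time passes only in rows, so rows that repeat a pose let the fingers close. It gives the time, the measured TCP pose, the force, the opening and the grip force at its end, in the units of the state.
- arm.get_state(): the state, without advancing time (a new reading comes with each control period).
- arm.capture(name): name is "side" or "top"; returns the picture (420x560x3 uint8, red, green, blue); there is no depth.
- arm.camera_params(name): a dict with "fx", "fy", "cx", "cy" (pixels), "dist" ([k1, k2, p1, p2, k3] as OpenCV has them; the pictures are not rectified), "pose" (4x4, takes a point from camera to world coordinates). Camera axes: x right, y down, z forward; pixel columns grow to the right and rows downward; lengths in m; the calibration is good to about 2 mm. A picture is of the moment at which its call begins. camera_params takes no time and is no camera call.
- arm.sign_off(): hands the job in; it is judged then, once.
The state is a dict: "clock": time; "q": joint angles; "qd": joint speeds; "tau": joint torques, N m; "position": TCP position; "ee_rot": TCP orientation; "ft_force": force on the tool from outside, world axes, zero at the start; "moment": the same for the moment, N m; "gripper_width": finger opening in m; "grasp_force": force on a finger pad.
Only numpy, scipy, OpenCV 4.12 (cv2) and the standard library are available. Lean on these libraries where they do the work, as an engineer would, in place of code of your own. Each camera call takes 0.05 s, during which the arm holds its last target. There are 200 camera calls.

## Task

In the wooden display tray one gift carton still stands on end. Push it over, away from you, so that it falls onto its back with its label up in its own bay, then push it along the bay until its end is square up against the tray's far rim, covering the paper card there, as the two cartons beside it already lie. Only push: do not lift it, and leave the other cartons, pots, jars and the tin where they are.

Things in the scene. Friction and masses are not known exactly. Their poses are not given: they have to be found in the camera images.
- carton: The standing gift carton: cardboard box 38 mm thick (x), 84 wide (y), 140 tall (z), 125 to 250 g, pale label on its front (-x), facing the robot's side. Origin: centre of its underside, 12 mm above the table. Stands near its bay's near end, up to 0.08 rad askew. Fallen onto its back, +x is down, +z points to the far rim, the origin is the middle of its near end, its top 50 mm above the table.
- carton_mid (a point): Centre of the standing carton's volume, half-way up, 70 mm from its underside. Axes as the carton's.
- carton_edge (a point): Middle of the carton's far bottom edge (19 mm to +x of its origin). It pivots on this edge when tipped away from the robot, and past about 15 degrees of lean falls by itself; the edge stays down on the tray's floor during the whole job. While it stands, 25 to 50 mm lie between its label face and the near rim.
- tray: Wooden display tray, fixed, 294 mm long (x, away from the robot), 394 wide (y), turned up to 0.28 rad. Origin: centre of its underside, on the table. Floor 12 mm above the table; rim 12 mm thick, top at 32 mm. Two strips (8 mm wide, tops at 24 mm) divide it into three bays, each 270 mm long and 118 wide inside, centre lines at y = -126, 0, +126 mm.
- place: Pale paper card, 138 x 104 mm, under 1 mm thick, on the floor at the far end of the carton's bay: where the carton is to lie. Origin: its middle, 12 mm above the table, on the bay's centre line. x points along the bay, as the tray's x. Far rim's inner face at x = +70 mm, near rim's at -200 mm. With the carton home, its centre is above this origin, its near end at x = -70 mm.
- carton_b: A like carton already lying label up against the far rim in another bay, 140 mm along the bay (its x), 84 mm wide, 38 mm high. Origin: centre of its underside. Leave alone.
- carton_c: The same in the remaining bay. Leave alone.
- pot_b: Small amber glass pot with a white cap, 44 mm across, 58 mm tall, standing in the bay of carton_b, at its near end. Origin: centre of its underside. Leave alone.
- pot_c: The same in the bay of carton_c. Leave alone.
- jar_a: Large amber glass jar with a white lid, 86 mm across, 125 mm tall, on the counter left of the tray. Origin: centre of its underside. Leave alone.
- jar_b: The same, farther from the robot. Leave alone.
- tin: Round metal tin with a paper label, 68 mm across, 95 mm tall, on the counter right of the tray. Origin: centre of its underside. Leave alone.
Things that resemble listed ones, but are neither listed nor needed, are in the scene too. Leave any orange look-alike of the carton alone.

How it is judged:
By the outcome, as a careful person would: the job done as asked, in the order asked, and still so for the second after the job is handed in, with the robot touching nothing.
It also fails if it takes over 48 s, if anything falls off the work surface, if the arm or the gripper's body presses on something with over 40 N, if the wrist force passes 120 N, or if a joint passes its speed limit or range.

## Working session

There is one attempt and no reset: what is moved stays moved. The work goes in short steps, Python scripts to look and compute and a shell command to move; the robot and the scene stay as the last step left them, time stands still between calls to the robot, and variables do not carry over. Pictures are saved under pics/ and viewed, at most 10 in all, crops included, and the job is handed in when it is done.

```bash
mkdir -p pics; python3 - <<'E'
from workcell import arm
import cv2,numpy as np
for n in("top","side"):
    cv2.imwrite(f"pics/{n}0.png",arm.capture(n)[:,:,::-1]); p=arm.camera_params(n); print(n,p["fx"],p["fy"],p["cx"],p["cy"],p["dist"],np.round(p["pose"],3).tolist())
s=arm.get_state();print(s["position"],s["ee_rot"],s["clock"])
E
```

```text
top 483.9430297818459 483.9430297818459 280.64155704229364 208.90491980921195 [0.02028713 0.         0.         0.         0.        ] [[0.004, -0.986, 0.166, 0.284], [-1.0, -0.007, -0.019, 0.024], [0.02, -0.166, -0.986, 1.418], [0.0, 0.0, 0.0, 1.0]]
side 500.10362482905407 500.10362482905407 283.5969612044219 209.00405111159657 [-0.09348284  0.          0.          0.          0.        ] [[0.871, -0.326, 0.368, -0.011], [-0.491, -0.607, 0.624, -0.919], [0.02, -0.724, -0.689, 1.122], [0.0, 0.0, 0.0, 1.0]]
[0.16937848 0.65286799 0.24078364] [ 1.26560595e-01  9.91958534e-01 -8.25550967e-04 -2.48143486e-05] 0.1
```

View pics/top0.png

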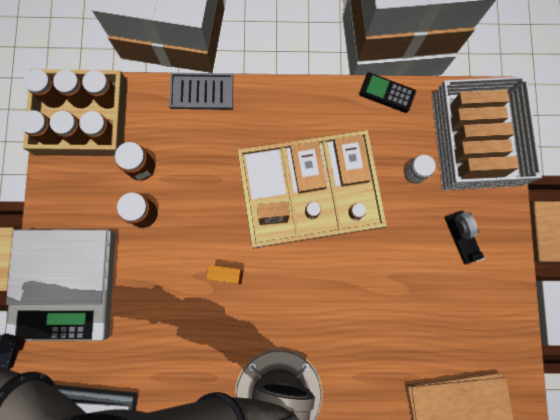

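View pics/side0.png

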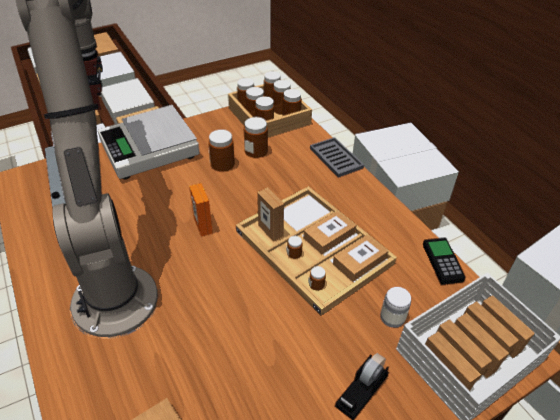

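Candidates: a brown carton standing in the tray's left bay (top 273,214; side 270,215), and an orange one on the counter (top 224,273; side 200,210). The brown one fits because it is in the tray, standing, and its bay has the bare card. I'll confirm with an enlarged crop.

```bash
python3 - <<'E'
import cv2,numpy as np
a=cv2.imread("pics/top0.png")[125:250,230:390]; b=cv2.imread("pics/side0.png")[170:310,225:405]
f=lambda i,s:cv2.resize(i,None,fx=s,fy=s,interpolation=cv2.INTER_CUBIC)
cv2.imwrite("pics/c0.png",f(a,4.7)); cv2.imwrite("pics/c1.png",f(b,4.2))
E
```

```text
(no output)
```

View pics/c0.png

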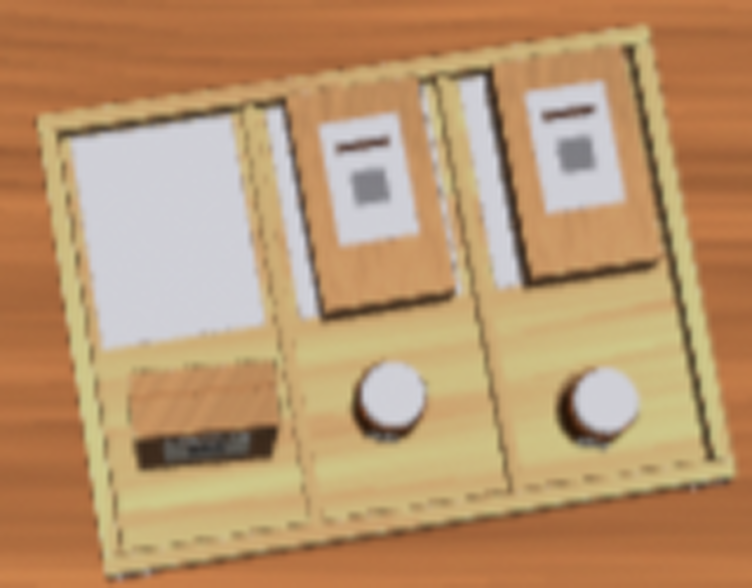

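View pics/c1.png

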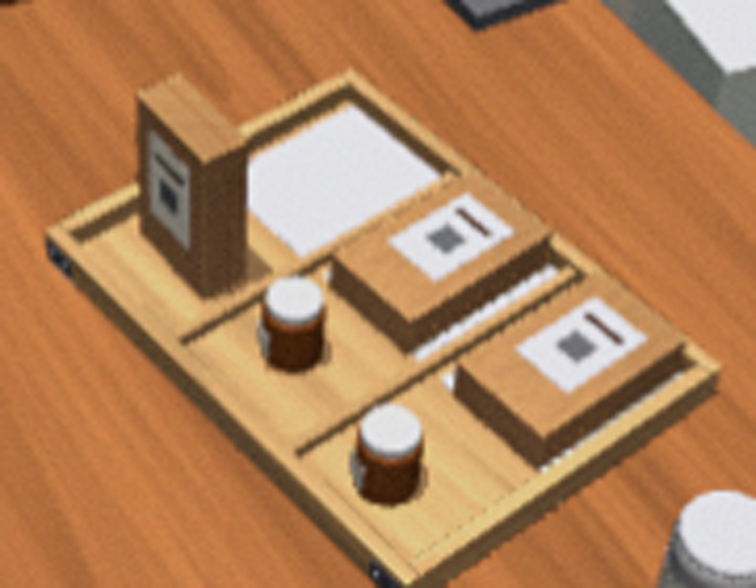

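```bash
cat > h.py <<'E'
from workcell import arm
import cv2,numpy as np
from scipy.optimize import least_squares
from scipy.spatial.transform import Rotation as R
def proj(n,P):
    p=arm.camera_params(n);T=np.linalg.inv(p["pose"]);K=np.array([[p["fx"],0,p["cx"]],[0,p["fy"],p["cy"]],[0,0,1]])
    return cv2.projectPoints(np.array(P,float),cv2.Rodrigues(T[:3,:3])[0],T[:3,3],K,np.array(p["dist"],float))[0][:,0]
def fit(obs,x0):
    # obs: {cam: [(local xyz),(px)]...}
    def W(x,l): c,s=np.cos(x[2]),np.sin(x[2]); return [[x[0]+c*a-s*b,x[1]+s*a+c*b,z] for a,b,z in l]
    f=lambda x:np.concatenate([(proj(n,W(x,[o[0] for o in v]))-np.array([o[1] for o in v])).ravel() for n,v in obs.items()])
    r=least_squares(f,x0,loss="soft_l1",x_scale=[.01,.01,.02]); return r.x,np.round(f(r.x).reshape(-1,2),1)
E
python3 - <<'E'
from h import *
t=lambda x,y:(230+(x-1.85)/4.7,125+(y-1.85)/4.7)
s=lambda x,y:(225+(x-1.6)/4.2,170+(y-1.6)/4.2)
L,B=.147,.197
x,r=fit({"top":[((L,B,.032),t(38,115)),((L,-B,.032),t(647,27)),((-L,-B,.032),t(735,468))],"side":[((-L,B,.032),s(48,235)),((L,B,.032),s(348,70)),((L,-B,.032),s(718,370))]},[.6,0,0]);print("tray",x,r.tolist())
a,b,h=.019,.042,.152
c,r=fit({"top":[((a,b,h),t(130,372)),((a,-b,h),t(277,362)),((-a,-b,h),t(276,430)),((-a,b,h),t(135,430)),((-a,b,.012),t(140,470)),((-a,-b,.012),t(272,462))],"side":[((-a,b,h),s(138,93)),((a,b,h),s(180,73)),((a,-b,h),s(247,148)),((-a,-b,h),s(203,162)),((-a,-b,.012),s(207,297)),((-a,b,.012),s(142,238)),((a,-b,.012),s(245,280))]},[.5,.1,0]);print("carton",c,r.tolist())
C,S=np.cos(x[2]),np.sin(x[2]);d=c[:2]-x[:2];print("carton in tray",C*d[0]+S*d[1],-S*d[0]+C*d[1],c[2]-x[2])
st=arm.get_state();print(R.from_quat(st["ee_rot"]).as_matrix().round(3).tolist(),st["position"])
E
```

```text
tray [ 0.58218691 -0.09215823  0.16446978] [[-0.3, 0.1], [0.5, -0.8], [0.9, 1.6], [-1.2, -0.9], [0.2, -0.2], [0.6, -0.9]]
carton [0.49565622 0.01918407 0.07093181] [[-0.2, -0.7], [0.1, -0.5], [1.3, -0.9], [-0.4, 1.1], [-0.2, -0.3], [0.3, -0.4], [-0.5, -0.1], [0.5, 0.1], [0.3, -1.3], [-0.5, 0.3], [-1.6, 1.9], [-0.7, -0.9], [-0.1, 1.0]]
carton in tray -0.06713299430750187 0.12400737528871718 -0.09353796432463402
[[-0.968, 0.251, -0.0], [0.251, 0.968, -0.002], [-0.0, -0.002, -1.0]] [0.16937848 0.65286799 0.24078364]
```

Confirmed: the brown carton stands in the left bay with its label toward the robot, and the fits give clearances that match the spec (49 mm to the near rim). I'll swing over high.

```bash
cat > to.py <<'E'
# rows' numbers for a target x y z yaw: python3 to.py x y z yaw [x y z yaw ...]
import sys
from h import *
s=arm.get_state();M=R.from_quat(s["ee_rot"])
v=np.array(sys.argv[1:],float).reshape(-1,4)
print("now",np.round(s["position"],4),"clock",s["clock"],"F",np.round(s["ft_force"],1),"jaw",round(s["gripper_width"],3))
for x in v:
    c,q=np.cos(x[3]),np.sin(x[3]);D=R.from_matrix(np.array([[-c,-q,0],[-q,c,0],[0,0,-1]]).T)
    print(np.round(M.inv().apply(x[:3]-s["position"])/.8,4),np.round((M.inv()*D).as_rotvec()/np.pi,4))
E
python3 -m jog '[[-0.33,-0.33,0,0,0,-0.133,40],[-0.33,-0.33,0,0,0,-0.133,40],[-0.33,-0.33,0,0,0,-0.133,40],[-0.33,-0.33,0,0,0,-0.133,40],[-0.33,-0.33,0,0,0,-0.133,40],[-0.33,-0.33,0,0,0,-0.133,40],[-0.33,-0.33,0,0,0,-0.133,40],[-0.33,-0.33,0,0,0,-0.133,40]]'
python3 to.py 0.45 0.016 0.242 0.15 0.45 0.016 0.135 0.15
```

```text
clock: 1.1
position: [0.3583, 0.3321, 0.2416]
ee_rot: [-0.082, 0.997, 0.0, -0.0]
ft_force: [-0.8, 0.4, 0.0]
gripper_width: 0.0399
grasp_force: 0.0
now [0.3583 0.3321 0.2416] clock 1.1 F [-0.8  0.4  0. ] jaw 0.04
[-0.0485 -0.4085 -0.0007] [ 0.0002 -0.0001  0.0045]
[-0.0485 -0.4086  0.1331] [ 0.0002 -0.0001  0.0045]
```

```bash
python3 -m jog '[[-0.048,-0.408,0,0,0,0.0045,40],[-0.048,-0.408,0,0,0,0.0045,40],[-0.048,-0.408,0,0,0,0.0045,40],[-0.048,-0.408,0,0,0,0.0045,40],[-0.048,-0.408,0,0,0,0.0045,40],[-0.048,-0.408,0,0,0,0.0045,40],[-0.048,-0.408,0,0,0,0.0045,40],[-0.048,-0.408,0.133,0,0,0.0045,40],[-0.048,-0.408,0.133,0,0,0.0045,40],[-0.048,-0.408,0.133,0,0,0.0045,40]]'
python3 to.py 0.45 0.016 0.135 0.15
python3 - <<'E'
from h import *
a=arm.capture("side")[130:270,200:386][:,:,::-1];cv2.imwrite("pics/s1.png",cv2.resize(a,None,fx=4,fy=4,interpolation=2))
E
```

```text
clock: 2.35
position: [0.4475, 0.0178, 0.1329]
ee_rot: [-0.077, 0.997, -0.0, -0.003]
ft_force: [-0.6, 0.1, 0.5]
gripper_width: 0.0399
grasp_force: 0.0
now [0.4475 0.0178 0.1329] clock 2.35 F [-0.6  0.1  0.5] jaw 0.04
[-0.0027 -0.0027 -0.0026] [-0.0001 -0.0022  0.0012]
```

View pics/s1.png

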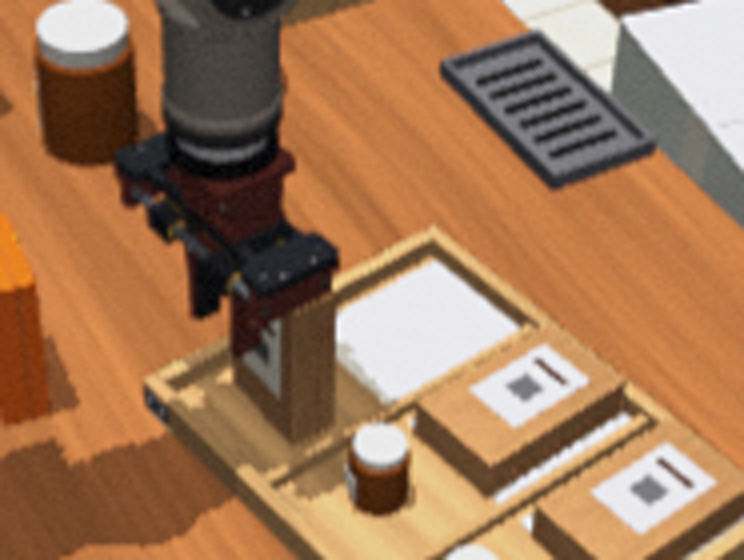

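The fingers stand just behind the carton's label face near its top, clear of everything. Pushing it over now.

```bash
python3 -m jog '[[-0.01,0,0,0,0,0,40],[-0.02,0,0,0,0,0,40],[-0.027,0,0,0,0,0,40],[-0.034,0,0,0,0,0,40],[-0.041,0,0,0,0,0,40],[-0.048,0,0,0,0,0,40],[-0.054,0,0,0,0,0,40],[-0.06,0,0,0,0,0,40],[-0.066,0,0,0,0,0,40],[-0.072,0,0,0,0,0,40]]'
python3 - <<'E'
from h import *
a=arm.capture("side")[130:270,200:386][:,:,::-1];cv2.imwrite("pics/s2.png",cv2.resize(a,None,fx=4,fy=4,interpolation=2))
E
```

```text
clock: 3.65
position: [0.5072, 0.0245, 0.1352]
ee_rot: [-0.075, 0.997, 0.0, -0.0]
ft_force: [-0.4, 0.9, -0.9]
gripper_width: 0.0401
grasp_force: 0.0
```

View pics/s2.png

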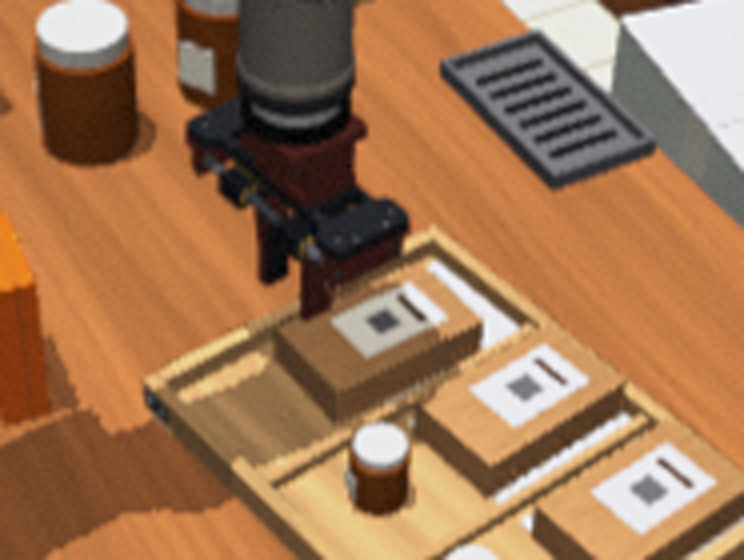

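It has fallen onto its back with the label up. Now locating its near end.

```bash
python3 - <<'E'
from h import *
s=lambda x,y:(200+(x-1.5)/4,130+(y-1.5)/4)
b=.042
c,r=fit({"side":[((0,b,.05),s(278,340)),((0,-b,.05),s(335,391)),((0,-b,.012),s(338,418)),((.14,-b,.05),s(481,320)),((.14,-b,.012),s(481,346))]},[.5,.02,.1]);print(c,r.tolist())
x=[.5822,-.0922,.1645];C,S=np.cos(x[2]),np.sin(x[2]);d=c[:2]-x[:2];print("near end in tray",C*d[0]+S*d[1],-S*d[0]+C*d[1],c[2]-x[2])
# waypoints in tray coords
for X,Y in((-.085,.124),(-.016,.125)):print(x[0]+C*X-S*Y,x[1]+S*X+C*Y)
E
python3 to.py 0.478 0.016 0.135 0.164 0.478 0.016 0.042 0.164
```

```text
[0.51832763 0.02317295 0.12248541] [[-1.0, -3.2], [0.9, -0.1], [-0.1, 1.9], [0.5, -0.9], [-0.4, 1.2]]
near end in tray -0.04411674705067464 0.12427513820988843 -0.042014594390358484
0.4780413409910537 0.016206520806905544
0.5459461066059748 0.028492399154937065
now [0.5078 0.0246 0.1353] clock 3.7 F [ 1.   0.8 -0.1] jaw 0.04
[ 0.0385 -0.0051  0.0004] [-0.      0.0002 -0.0045]
[ 0.0385 -0.0051  0.1166] [-0.      0.0002 -0.0045]
```

```bash
python3 -m jog '[[0.038,-0.005,0,0,0,-0.0045,50],[0.038,-0.005,0,0,0,-0.0045,50],[0.038,-0.005,0.06,0,0,-0.0045,50],[0.038,-0.005,0.116,0,0,-0.0045,50],[0.038,-0.005,0.116,0,0,-0.0045,50]]'
python3 to.py 0.536 0.0268 0.042 0.164 0.546 0.0285 0.042 0.164
```

```text
clock: 4.32
position: [0.4758, 0.0158, 0.0403]
ee_rot: [-0.082, 0.997, -0.0, -0.003]
ft_force: [-0.3, 0.1, -0.4]
gripper_width: 0.0499
grasp_force: 0.0
now [0.4758 0.0158 0.0403] clock 4.325 F [-0.3  0.1 -0.4] jaw 0.05
[-0.0765  0.0013 -0.0025] [-0.0001 -0.0018  0.    ]
[-0.0892  0.0013 -0.0026] [-0.0001 -0.0018  0.    ]
```

```bash
python3 -m jog '[[-0.015,0,0,0,0,0,50],[-0.028,0,0,0,0,0,50],[-0.035,0,0,0,0,0,50],[-0.042,0,0,0,0,0,50],[-0.05,0,0,0,0,0,50],[-0.057,0,0,0,0,0,50],[-0.064,0,0,0,0,0,50],[-0.07,0,0,0,0,0,50],[-0.074,0,0,0,0,0,50],[-0.074,0,0,0,0,0,50]]'; python3 to.py 0.546 0.0285 0.042 0.164
```

```text
clock: 5.58
position: [0.5364, 0.0257, 0.0425]
ee_rot: [-0.082, 0.997, 0.0, 0.0]
ft_force: [-0.7, 0.8, 0.7]
gripper_width: 0.0502
grasp_force: 0.0
now [0.5364 0.0257 0.0425] clock 5.575 F [-0.7  0.8  0.7] jaw 0.05
[-0.0124  0.0015  0.0006] [-0.      0.0003  0.    ]
```

Now creep in steps of about 3 mm until the force shows the rim.

```bash
python3 -m jog '[[-0.004,0,0,0,0,0,50],[-0.008,0,0,0,0,0,50],[-0.008,0,0,0,0,0,50]]'; python3 -m jog '[[-0.0025,0,0,0,0,0,50],[-0.0025,0,0,0,0,0,50]]';python3 -m jog '[[-0.0025,0,0,0,0,0,50],[-0.0025,0,0,0,0,0,50]]'
python3 - <<'E'
from h import *
s=arm.capture("side")[130:270,200:386][:,:,::-1];cv2.imwrite("pics/s3.png",cv2.resize(s,None,fx=4,fy=4,interpolation=2))
E
```

```text
clock: 5.95
position: [0.5427, 0.0268, 0.0425]
ee_rot: [-0.082, 0.997, -0.0, 0.0]
ft_force: [1.8, 0.2, 1.0]
gripper_width: 0.0498
grasp_force: 0.0
clock: 6.2
position: [0.5442, 0.027, 0.0424]
ee_rot: [-0.082, 0.997, 0.0, 0.0]
ft_force: [-1.0, -0.7, -0.4]
gripper_width: 0.0495
grasp_force: 0.3
clock: 6.45
position: [0.5454, 0.0272, 0.0423]
ee_rot: [-0.082, 0.997, 0.0, -0.001]
ft_force: [-3.3, -0.0, 2.5]
gripper_width: 0.0498
grasp_force: 1.8
```

View pics/s3.png

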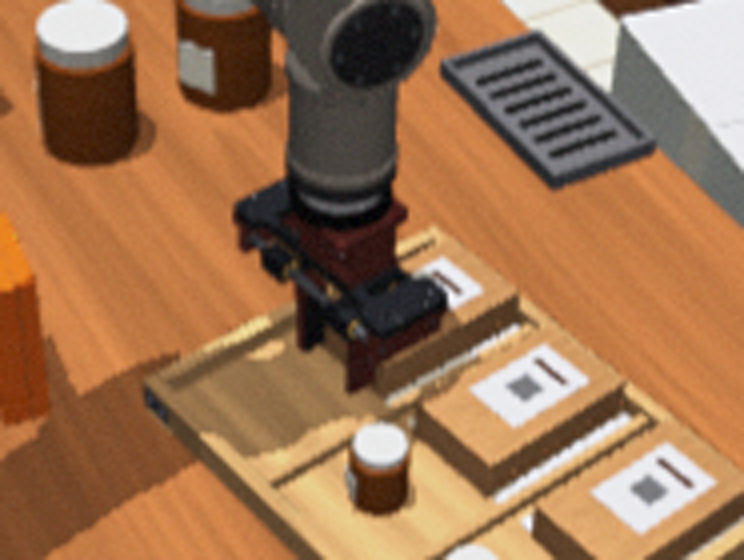

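The carton is at the far rim within about 1 mm and force is starting to rise. I'll press a bit more to seat it.

```bash
python3 -m jog '[[-0.002,0,0,0,0,0,50],[-0.002,0,0,0,0,0,50]]'; python3 -m jog '[[-0.002,0,0,0,0,0,50],[-0.002,0,0,0,0,0,50]]'
```

```text
clock: 6.75
position: [0.5454, 0.0272, 0.042]
ee_rot: [-0.082, 0.997, 0.0, -0.002]
ft_force: [-7.5, -0.9, 6.0]
gripper_width: 0.0504
grasp_force: 3.9
clock: 7.0
position: [0.5455, 0.0272, 0.0418]
ee_rot: [-0.082, 0.997, 0.0, -0.004]
ft_force: [-10.9, -0.8, 8.4]
gripper_width: 0.0499
grasp_force: 5.7
```

It has stopped against the rim. I'll back off along the bay, rise, retreat and check.

```bash
python3 -m jog '[[0.01,0,0,0,0,0,50],[0.04,0,0,0,0,0,50],[0.06,0,0,0,0,0,50],[0.06,0,-0.07,0,0,0,50],[0.06,0,-0.14,0,0,0,50],[0.06,0,-0.21,0,0,0,50],[0.06,0,-0.25,0,0,0,50],[0.06,0,-0.25,0,0,0,50]]'
python3 -m jog '[[0,0.4,0,0,0,0,50],[0,0.4,0,0,0,0,50],[0,0.4,0,0,0,0,50],[0,0.4,0,0,0,0,50],[0,0.4,0,0,0,0,50],[0,0.4,0,0,0,0,50]]'
python3 - <<'E'
from h import *
s=arm.capture("side")[130:270,200:386][:,:,::-1];t=arm.capture("top")[125:250,230:390][:,:,::-1]
cv2.imwrite("pics/s4.png",np.vstack([cv2.resize(s,(390,294),interpolation=2),cv2.resize(t,(390,305),interpolation=2)]))
cv2.imwrite("pics/t4.png",cv2.resize(t,None,fx=4.7,fy=4.7,interpolation=2))
E
```

```text
clock: 8.0
position: [0.5038, 0.0203, 0.2452]
ee_rot: [-0.082, 0.997, 0.001, 0.003]
ft_force: [-0.2, 0.2, 0.8]
gripper_width: 0.0499
grasp_force: 0.0
clock: 8.75
position: [0.4469, 0.3407, 0.2406]
ee_rot: [-0.086, 0.996, 0.0, -0.001]
ft_force: [-0.2, -0.8, -0.6]
gripper_width: 0.0501
grasp_force: 0.0
```

View pics/t4.png

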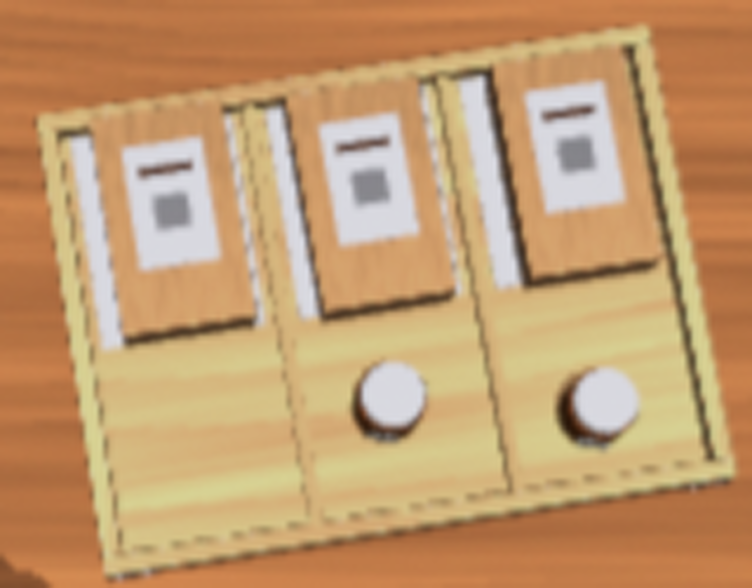

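The carton lies label up, square against the far rim over the card (near end at 125,340 to 257,320), matching its neighbours. Both pots are unmoved and the arm is clear.

```bash
python3 -c "
from workcell import arm
print(arm.sign_off())"
```

```text
the job is handed in; nothing more can be done
None
```

The carton was pushed over onto its back, label up, and slid square against the far rim over its card; nothing else in the tray moved, and the job was handed in at about 9 s with the arm clear.

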